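# Lever open a stuck paint box

### The job

The lid of the wooden paint box is stuck down with dried paint. Lay the pry bar in the notch of the wooden block with its blade tip under the lid's overhanging lip, and press its handle down to lever the lid loose (do not pull at the lid by hand before that). Then take the lid's knob and swing the lid open until it stands about upright or further back, leaving the bar lying on the table or on the block and the white jar, the small ink bottle and the paint tube near by where they are.

Things in the scene. Friction and masses are not known exactly. Their poses are not given: they have to be found in the camera images.
- paintbox: low wooden box fixed to the table, 160 mm deep (its x) by 220 mm wide (its y), walls 76 mm high, closed by a 10 mm thick wooden lid. Origin: centre of its underside, on the table. Its x axis is level and points from the front (lip and knob side) to the hinge side; z up. The hinge line runs along its y axis, at x = +80 mm, z = 76 mm. The lid's lip overhangs the front wall (outer face at x = -80 mm) by 18 mm, over the full width
- lip_edge (a point): middle of the lip's outer lower edge with the lid shut (a point fixed to the box, it does not rise with the lid), 76 mm above the table; axes as the box. The bar's tip goes under the lip from here, some 8 to 14 mm in
- lid (a joint): lid angle in rad: 0 shut, grows as it opens (front edge up), upright 1.57, stop 1.8. Jammed for its first 0.055 rad: some 30 N at the lip, or 8 to 15 N down on the bar's handle 20 mm from its end, work it loose; the handle's top there then goes from about 70 to 42 mm above the table. After that it moves easily (4 N at the knob) and stays where it is left
- lid_knob (a point): centre of the head of the brass knob on the lid's top, a cylinder 26 mm across and 22 mm high on a 12 mm stem; it stands square to the lid, 150 mm in front of the hinge line; the head spans 20 to 42 mm above the lid's top face and this point lies 31 mm above that face (41 mm from the plane through the hinge line). Turns with the lid; x axis lies in the lid towards the hinge, y along the hinge
- ridge (a point): top middle of the rounded ridge (radius 10 mm, along its y) of the wooden fulcrum block, fixed to the table before the box; 65 mm high, 42 to 46 mm out from the lip's edge. Block 45 mm long (x), 75 mm wide (y); cheeks 35 mm apart stand 13 mm higher beside the notch. x axis points to the box. A bar lying level on the ridge passes 5 mm below the lip; let go, its handle end sinks until the tip meets the lip, and it stays there
- bar_grip (a point): the loose pry bar, 210 mm long, about 0.22 kg: a flat steel blade 105 mm long, 22 mm wide and 6 mm thick, and a wooden handle 105 mm long, 24 mm wide and 20 mm high, undersides flush. This point lies in the handle, 20 mm behind the blade's root, 10 mm above the underside: 125 mm from the blade's tip and 85 mm from the handle's end, about 15 mm behind the centre of mass. x axis points along the bar to the tip, z up as it lies flat
- white_jar: white paint jar 65 mm high, 54 mm across, beside the block: leave alone
- ink_bottle: small ink bottle 80 mm high, 40 mm across, beside the box: leave alone
- paint_tube: white paint tube lying on the table, 130 mm long: leave alone
Mind the look-alikes: they are no part of the job. There is more than one size of the part that bears bar_grip; the job needs the larger.

How it is judged:
By the outcome, as a careful person would: the job done as asked, in the order asked, and still so for the second after the job is handed in, with the robot touching nothing.
It also fails if it takes over 64 s, if anything falls off the work surface, if the arm or the gripper's body presses on something with over 40 N, if the wrist force passes 120 N, or if a joint passes its speed limit or range.

### The arm

A 6-joint arm with a two-finger parallel gripper is mounted at the origin on the work surface. World frame = base frame: x ahead of the robot, y to its left, z up, the work surface at z = 0. Lengths are in m, angles in rad, forces in N, time in s.
With the tool pointing down it reaches from about 0.325 to 0.925 m from the base axis. Payload 3.1 kg.
Tool frame: the origin (TCP) lies where the fingers leave the gripper's body, on its centre line; the fingertips stand 73 mm ahead of it and the grasp point (between the pads) lies 54 mm ahead of it; z points along the fingers, y is the line along which they close (so a half turn about z gives the same grasp; the last joint's range is limited). The gripper opens to 85 mm and grips with 20 to 120 N. Pads are 22 mm wide; open, the fingers measure 114 mm over their backs; the gripper's body (76 mm by 85 mm) begins 54 mm behind the grasp point. The pads swing forward as they close: fully open they stand 13 mm farther back than shut.
Start: joints at [-1.248, 0.217, 1.613, -0, 1.311, -0.112], TCP at [0.263, -0.567, 0.304] pointing down, gripper open.
Joint ranges: [-2.75, 2.75], [-0.78, 2.1], [0.31, 2.55], [-1.13, 4.27], [0.13, 2.63], [-2.58, 2.58]. Speed limits (rad/s): [2.79, 2.79, 3.14, 3.14, 3.14, 3.14].

### API

Orientations are given as a 3x3 rotation matrix whose columns are the frame's x, y, z axes.
In Python, from workcell import * gives the robot as it stands.
- The arm moves only by the tool move_arm, never from a script. Its argument "increments" is a list of rows, each a list of 3 entries, a list of its own where there are three numbers: the shift along the tool's x, y, z normalised to -1 to 1, where 1 is 0.025 m, then the turn about the tool's z normalised to -1 to 1, where 1 is 5 degrees, then the closure, from -1 (fully open) to 1 (shut). A call has 1 to 8 rows; each row shifts and turns the commanded pose from where the row before left it, along the tool's axes as they then stand; what a row does not reach is not made up. A row lasts 1/12 s, in which the tool goes at most 41.7 mm and 7.16 degrees, less where a joint would pass 70% of its speed; a pose out of reach is approached as far as the arm can. A call with a number of a shift or a turn outside -1 to 1 is refused whole. A call with a gripper value outside its range is refused whole. The fingers move at their own pace and stop on an object; "newtons" is the grip in N (left out, the last holds). Time passes only in rows, so rows that do not move let the fingers close. It gives the time, the measured TCP pose, the force, the opening and the grip force at its end, in the units of the state.
- sense(): the state, without advancing time (a new reading comes with each control period).
- snapshot(name): name is "scene" or "top"; returns a dict with "img" (400x640x3 uint8, red, green, blue), "fx", "fy", "cx", "cy" (pixels), "pose" (4x4, takes a point from camera to world coordinates). Camera axes: x right, y down, z forward; pixel columns grow to the right and rows downward; lengths in m; the calibration is good to about 2 mm. A picture is of the moment at which its call begins. There is no depth.
- job_done(): hands the job in; it is judged then, once.
The state is a dict: "clock": time; "joint_positions": joint angles; "joint_vel": joint speeds; "effort": joint torques, N m; "position": TCP position; "eef_rot": TCP orientation; "ft_force": force on the tool from outside, world axes, zero at the start; "wrist_torque": the same for the moment, N m; "finger_gap": opening from 0.0 (shut) to 1.0 (fully open); "grip_force": force on a finger pad.
Only numpy, scipy, OpenCV 4.12 (cv2) and the standard library are available. Lean on these libraries where they do the work, as an engineer would, in place of code of your own. Each camera call takes 0.05 s, during which the arm holds its last target. There are 200 camera calls.

## Working session

There is one attempt and no reset: what is moved stays moved. The work goes in short steps, Python scripts to look and compute and a tool call to move; the robot and the scene stay as the last step left them, time stands still between calls to the robot, and variables do not carry over. Pictures are saved under pics/ and viewed, at most 10 in all, crops included, and the job is handed in when it is done.

Besides the shell and the picture viewer there is one more tool, called after "Call:" by a JSON object that holds its "api" and its "payload", one argument or row to a line. move_arm: Moves the arm, as the interface text tells. Scaled input: -1 to 1 covers 0.025 m each way for a shift and 5 degrees each way for a turn. Its arguments: {"type":"object","properties":{"increments":{"type":"array"},"newtons":{"type":"number"}},"required":["increments"]}

```bash
mkdir -p pics; ls; python3 - <<'E'
from workcell import *
import cv2,numpy as np
for n in("scene","top"):
    s=snapshot(n); cv2.imwrite(f"pics/{n}0.png",cv2.resize(s["img"][:,:,::-1],(800,500),interpolation=cv2.INTER_CUBIC)); cv2.imwrite(f"pics/{n}0raw.png",s["img"][:,:,::-1])
    print(n,s["fx"],s["fy"],s["cx"],s["cy"],np.round(s["pose"],4).tolist())
print(sense())
E
```

```text
pics
scene 408.0826574506898 408.0826574506898 318.09104448066006 196.10812916748276 [[-0.832, 0.4653, -0.3021, 0.8049], [0.5546, 0.7093, -0.435, 0.4846], [0.0119, -0.5295, -0.8482, 0.9702], [0.0, 0.0, 0.0, 1.0]]
top 466.5951982915403 466.5951982915403 319.2709916928399 201.70991948490212 [[-0.0228, -0.9935, 0.1116, 0.3668], [-0.9997, 0.0221, -0.0084, 0.0667], [0.0059, -0.1118, -0.9937, 1.3136], [0.0, 0.0, 0.0, 1.0]]
{'clock': 0.1, 'joint_positions': array([-1.24819257e+00,  2.17711710e-01,  1.61479352e+00,  9.90109716e-07,
        1.31131340e+00, -1.12184746e-01]), 'joint_vel': array([ 0.000957  , -0.00075565, -0.00357169, -0.00082053,  0.00052733,
       -0.00074783]), 'effort': array([-1.03480947e-03, -3.98079264e+01, -3.04969597e+01, -2.04354619e-04,
        4.23201636e-03,  1.76931843e-05]), 'position': array([ 0.26310356, -0.56627655,  0.30266785]), 'eef_rot': array([[ 9.06959346e-01,  4.21217578e-01, -7.04807439e-04],
       [ 4.21218093e-01, -9.06956923e-01,  2.11144272e-03],
       [ 2.50146801e-04, -2.21187035e-03, -9.99997523e-01]]), 'ft_force': array([ 0.49697351, -0.60640456, -0.45544905]), 'wrist_torque': array([ 0.02887637,  0.00588948, -0.04033165]), 'grip_force': 0.0, 'finger_gap': 1.0033528199427}
```

View pics/scene0.png

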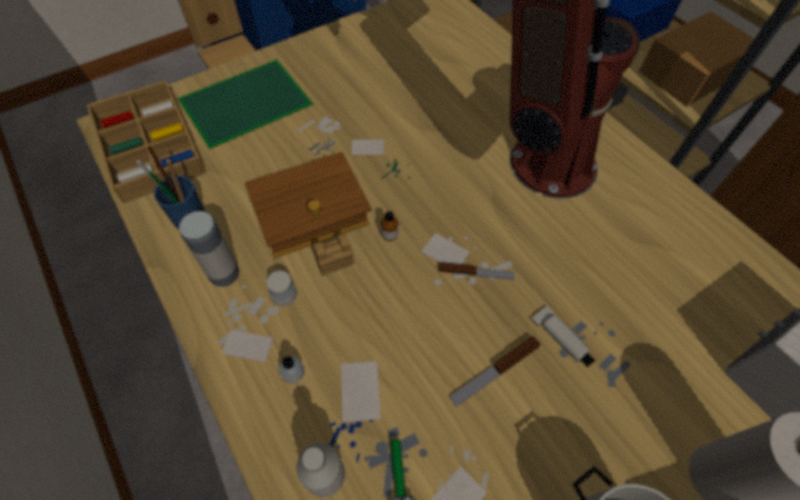

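View pics/top0.png

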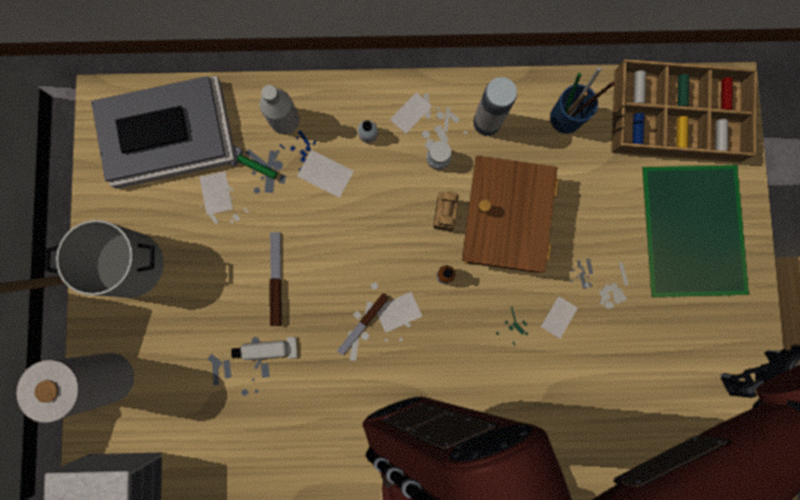

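Both views show the box at top (510,212), with its knob at (485,206), hinge to the right, and the block at (446,211). Bar candidates are top (276,280), which is longer, and top (365,323), which is shorter and a look-alike. The jar is at (439,155), the bottle at (446,274), and the tube at (265,350). The description calls for the larger bar, (276,280). I'll check it in close crops.

```bash
cat > h.py <<'E'
from workcell import *
import cv2,numpy as np
C={"top":(466.595,319.271,201.710,np.array([[-0.0228,-0.9935,0.1116,0.3668],[-0.9997,0.0221,-0.0084,0.0667],[0.0059,-0.1118,-0.9937,1.3136]])),
"scene":(408.083,318.091,196.108,np.array([[-0.832,0.4653,-0.3021,0.8049],[0.5546,0.7093,-0.435,0.4846],[0.0119,-0.5295,-0.8482,0.9702]]))}
def w(cam,u,v,z):
    "raw pixel + height -> world"
    f,cx,cy,P=C[cam]; d=P[:,:3]@np.array([(u-cx)/f,(v-cy)/f,1]); return P[:,3]+d*(z-P[2,3])/d[2]
def px(cam,p):
    f,cx,cy,P=C[cam]; q=P[:,:3].T@(np.asarray(p)-P[:,3]); return q[:2]/q[2]*f+[cx,cy]
def crop(cam,name,x0,y0,x1,y1,k,src=None):
    im=src if src is not None else snapshot(cam)["img"][:,:,::-1]
    c=np.clip(cv2.resize(im[y0:y1,x0:x1],None,fx=k,fy=k,interpolation=cv2.INTER_CUBIC).astype(float)*1.6,0,255).astype(np.uint8)
    for x in range((x0+9)//10*10,x1,10):
        cv2.line(c,(int((x-x0+.5)*k),0),(int((x-x0+.5)*k),6),(0,255,255),1)
        if x%20==0: cv2.putText(c,str(x),(int((x-x0+.5)*k)-10,18),0,.4,(0,255,255),1)
    for y in range((y0+9)//10*10,y1,10):
        cv2.line(c,(0,int((y-y0+.5)*k)),(6,int((y-y0+.5)*k)),(0,255,255),1)
        if y%20==0: cv2.putText(c,str(y),(8,int((y-y0+.5)*k)+4),0,.4,(0,255,255),1)
    cv2.imwrite(f"pics/{name}.png",c)
E
python3 - <<'E'
from h import *
t=cv2.imread("pics/top0raw.png")
crop("top","cbars",180,175,320,290,5,t)
crop("top","cbox",330,120,460,220,6,t)
E
```

```text
(no output)
```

View pics/cbars.png

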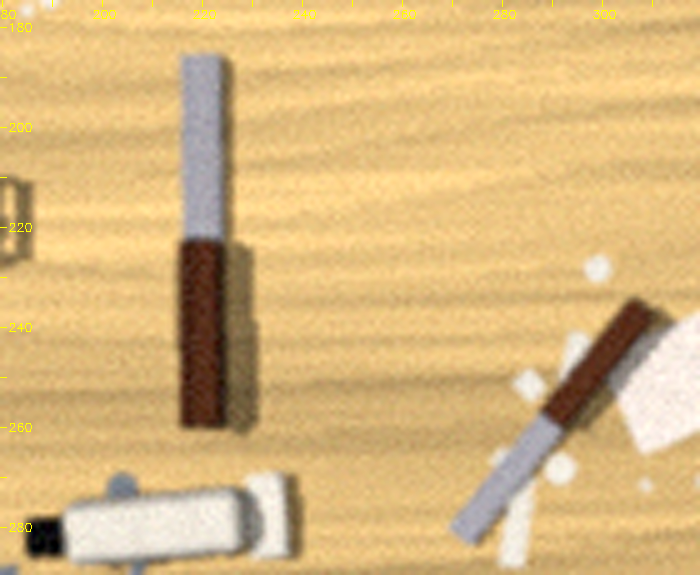

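View pics/cbox.png

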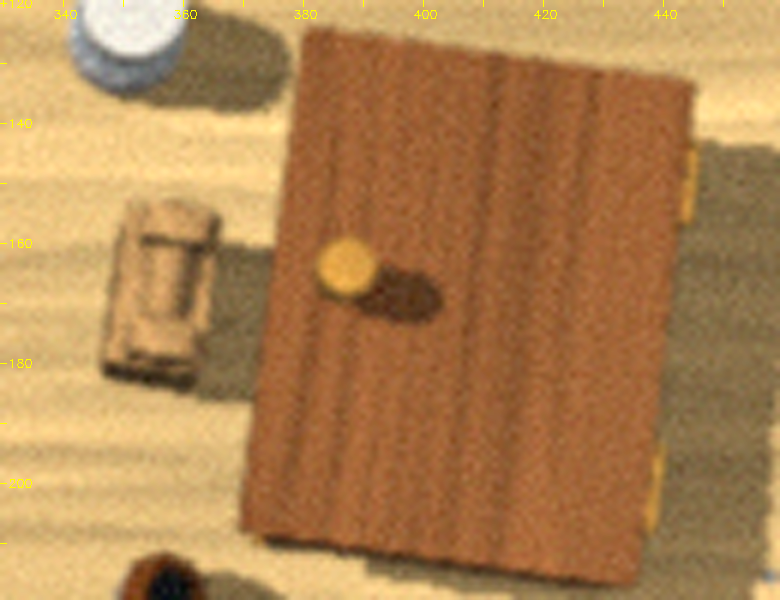

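Crops (raw pixels): the larger bar has its tip at (219.9,185.7), root at row 222.5 and handle end at (220.1,259.9). The other bar is clearly smaller. The lid's corners are at (380,124), (445,133), (435.5,217) and (369.5,208), with the knob at (387.3,163.8). The block's notch is centred near (357.5,167).

```bash
python3 - <<'E'
from h import *
np.set_printoptions(precision=4,suppress=True)
tip=w("top",219.9,185.7,.003);root=w("top",220.1,222.5,.013);end=w("top",220.1,259.9,.015)
print("bar",tip,root,end,np.linalg.norm(tip-end),np.linalg.norm(tip-root))
c=[w("top",*p,.086) for p in [(380.2,124),(445,133.2),(435.5,217),(369.5,207.8)]]
for p in c: print("lid",p)
print([np.linalg.norm(c[i]-c[(i+1)%4]) for i in range(4)])
ax=(c[1]+c[2]-c[0]-c[3])[:2];ay=(c[0]+c[1]-c[2]-c[3])[:2]
print("yaw x",np.degrees(np.arctan2(ax[1],ax[0])),"yaw y",np.degrees(np.arctan2(ay[1],ay[0])))
k=w("top",387.3,163.8,.128);print("knob",k, "front mid",(c[0]+c[3])/2)
def blk(x,y,z): return w("top",330+x/6-.5,120+y/6-.5,z)
q=[blk(*p,.078) for p in [(130,200),(220,212),(195,383),(102,372)]]
print("block",q,sum(q)/4)
print("ridge",blk(170,282,.065))
# fulcrum pattern in scene for inspection
s=cv2.imread("pics/scene0raw.png"); crop("scene","cscene",190,120,320,220,6,s)
E
```

```text
bar [0.5659 0.3361 0.003 ] [0.4607 0.3334 0.013 ] [0.3572 0.3329 0.015 ] 0.20903757484748728 0.1056992098138958
lid [ 0.7121 -0.113   0.086 ]
lid [ 0.683  -0.2869  0.086 ]
lid [ 0.4572 -0.2497  0.086 ]
lid [ 0.4855 -0.0762  0.086 ]
[np.float64(0.17630011579108523), np.float64(0.2288237850616797), np.float64(0.17586397221884512), np.float64(0.22959909021417127)]
yaw x -99.38168683901772 yaw y -9.289983692717788
knob [ 0.5946 -0.1212  0.128 ] front mid [ 0.5988 -0.0946  0.086 ]
block [array([ 0.6363, -0.0328,  0.078 ]), array([ 0.63  , -0.0731,  0.078 ]), array([ 0.5525, -0.0593,  0.078 ]), array([ 0.5584, -0.0179,  0.078 ])] [ 0.5943 -0.0458  0.078 ]
ridge [ 0.601  -0.0508  0.065 ]
```

View pics/cscene.png

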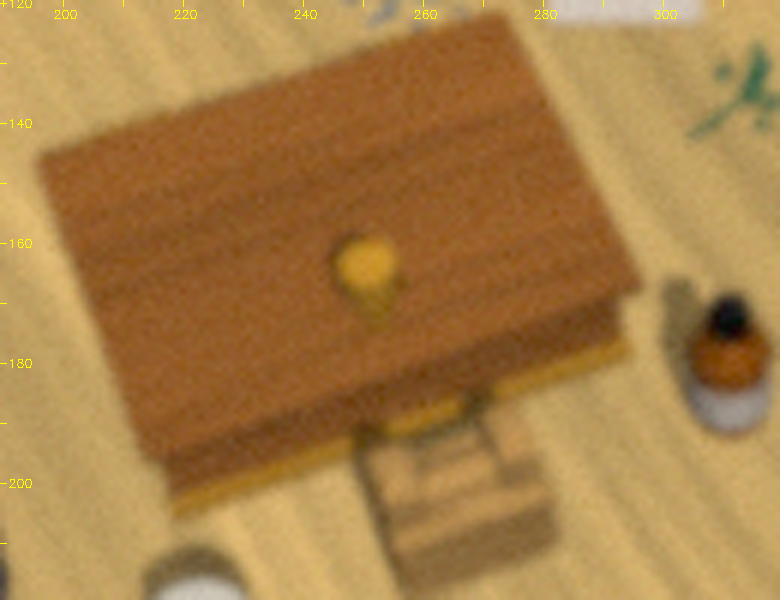

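Scene crop: knob head at raw (250.7,163.2), lip front face along the row-190 region, block notch at about (262,197). I'll overlay the model to check the poses.

```bash
python3 - <<'E'
from h import *
np.set_printoptions(precision=4,suppress=True)
print("knob scene",w("scene",250.7,163.2,.128))
yaw=np.radians(-99.3);X=np.array([np.cos(yaw),np.sin(yaw),0]);Y=np.array([-X[1],X[0],0]);Z=np.array([0,0,1.])
lip=np.array([.5988,-.0946,.076])
off=-.006;R=lip-.044*X+off*Y;R[2]=0
out=[]
for cam,(x0,y0,x1,y1) in {"top":(340,146,394,192),"scene":(240,160,294,220)}.items():
    im=cv2.imread(f"pics/{cam}0raw.png")[y0:y1,x0:x1];k=7
    c=np.clip(cv2.resize(im,None,fx=k,fy=k,interpolation=cv2.INTER_CUBIC).astype(float)*1.8,0,255).astype(np.uint8)
    def L(pts,col):
        q=np.array([(px(cam,p)-[x0,y0]+.5)*k for p in pts]);cv2.polylines(c,[np.int32(np.round(q))],True,col,1)
    for s in(-1,1):
        L([R+a*X+b*Y*s+.078*Z for a,b in[(-.0225,.0175),(.0225,.0175),(.0225,.0375),(-.0225,.0375)]],(0,255,0))
    L([R+b*Y+.065*Z for b in(-.0175,.0175)],(255,255,0))
    L([lip+b*Y+z*Z for b,z in((-.11,0),(.11,0),(.11,.01),(-.11,.01))],(0,0,255))
    c=c[:420];out.append(np.vstack([c,np.zeros((420-c.shape[0],c.shape[1],3),np.uint8)]))
cv2.imwrite("pics/ov.png",np.hstack(out))
E
```

```text
knob scene [ 0.594  -0.1243  0.128 ]
```

View pics/ov.png

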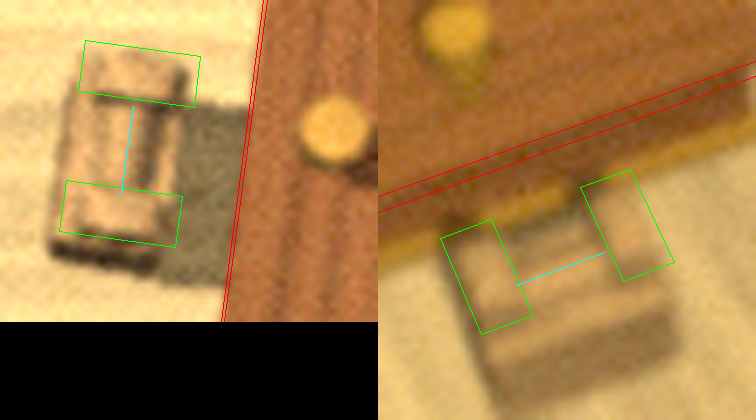

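Overlay: the knob agrees to 2 to 3 mm between the two cameras. The block sits a few mm lower in the top view than the model, so its lateral offset is nearer -10 mm. I'll refine that from the images and plan the approach.

```bash
cat > plan.py <<'E'
from h import *
def rot(a): c,s=np.cos(a),np.sin(a); return np.array([[c,s,0],[s,-c,0],[0,0,-1.]])   # tool down, x axis at yaw a
def plan(goal,yaw,n,p=None,a=None):
    "rows (normalised shifts, turn) from the measured pose to goal/yaw in n rows; tool z turn is minus world yaw"
    s=sense(); R=s["eef_rot"]; p=s["position"] if p is None else np.array(p); a=np.arctan2(R[1,0],R[0,0]) if a is None else np.radians(a)
    d=(np.array(goal)-p)/n; da=(np.radians(yaw)-a+np.pi)%(2*np.pi)-np.pi; da/=n
    for i in range(n):
        sh=rot(a+i*da).T@d/.025; print([list(map(float,np.round(sh,2))),float(round(-np.degrees(da)/5,2))])
E
python3 - <<'E'
from plan import *
from scipy.optimize import differential_evolution as DE
np.set_printoptions(precision=4,suppress=True)
Z=np.array([0,0,1.]);lip=np.array([.5988,-.0946,0])
def geo(off,out,dy):
    y0=np.radians(-99.3);X0=np.array([np.cos(y0),np.sin(y0),0]);Y0=np.array([-X0[1],X0[0],0])
    y=y0+dy;X=np.array([np.cos(y),np.sin(y),0]);Y=np.array([-X[1],X[0],0]);return lip-out*X0+off*Y0,X,Y
# brightness profile across the notch, top camera, ridge height / cheek height
im=cv2.GaussianBlur(cv2.imread("pics/top0raw.png",0),(0,0),.5).astype(np.float32)
R,X,Y=geo(0,.045,0)
for z,aa in((.078,(-.01,-.005,0,.005,.01)),):
  for a in aa:
    t=np.arange(-.06,.041,.003);q=np.float32([px("top",R+a*X+b*Y+z*Z) for b in t])
    print(a,[int(v) for v in cv2.remap(im,q[:,:1],q[:,1:],1)[:,0]])
print(np.round(t*1000).astype(int).tolist())
t=np.arange(-.04,.04,.003)
for b in(-.025,-.01,0.005):
    q=np.float32([px("top",R+a*X+b*Y+.072*Z) for a in t]);print("x",b,[int(v) for v in cv2.remap(im,q[:,:1],q[:,1:],1)[:,0]])
print(np.round(t*1000).astype(int).tolist())
plan([.441,.3345,.18],180.7,32)
print("jar",w("top",351,124,.065),"bottle",w("top",357.5,217.5,.08))
E
```

```text
-0.01 [114, 94, 50, 35, 51, 57, 61, 85, 102, 107, 108, 108, 95, 96, 95, 97, 97, 95, 91, 92, 92, 89, 81, 59, 69, 96, 105, 107, 108, 113, 119, 120, 125, 134]
-0.005 [112, 87, 46, 33, 50, 60, 70, 96, 111, 111, 108, 98, 90, 98, 104, 103, 107, 105, 104, 107, 108, 106, 93, 70, 73, 103, 114, 112, 108, 103, 110, 120, 122, 130]
0 [113, 83, 47, 33, 41, 44, 60, 95, 108, 106, 101, 97, 91, 93, 97, 97, 100, 98, 99, 101, 100, 98, 90, 75, 81, 100, 106, 105, 101, 93, 101, 116, 120, 127]
0.005 [115, 88, 50, 37, 45, 45, 57, 88, 102, 100, 97, 95, 82, 71, 69, 69, 71, 70, 72, 74, 74, 71, 67, 61, 73, 96, 103, 100, 94, 97, 105, 115, 121, 127]
0.01 [107, 75, 42, 38, 51, 57, 59, 80, 93, 94, 94, 91, 80, 67, 58, 56, 58, 58, 58, 56, 55, 52, 46, 39, 61, 87, 93, 92, 96, 101, 110, 119, 123, 129]
[-60, -57, -54, -51, -48, -45, -42, -39, -36, -33, -30, -27, -24, -21, -18, -15, -12, -9, -6, -3, 0, 3, 6, 9, 12, 15, 18, 21, 24, 27, 30, 33, 36, 39]
x -0.025 [121, 122, 122, 120, 112, 95, 94, 104, 104, 106, 104, 100, 94, 95, 94, 92, 89, 88, 88, 89, 79, 64, 60, 60, 64, 64, 64]
x -0.01 [118, 121, 122, 119, 112, 89, 86, 100, 
[... 587 characters left out ...]
 -0.2, 0.15], -0.97]
[[1.14, -0.1, 0.15], -0.97]
[[1.15, -0.01, 0.15], -0.97]
[[1.14, 0.09, 0.15], -0.97]
[[1.13, 0.19, 0.15], -0.97]
[[1.11, 0.28, 0.15], -0.97]
[[1.08, 0.38, 0.15], -0.97]
[[1.05, 0.47, 0.15], -0.97]
[[1.01, 0.55, 0.15], -0.97]
[[0.95, 0.64, 0.15], -0.97]
[[0.9, 0.72, 0.15], -0.97]
[[0.83, 0.79, 0.15], -0.97]
[[0.76, 0.86, 0.15], -0.97]
[[0.69, 0.92, 0.15], -0.97]
[[0.61, 0.97, 0.15], -0.97]
[[0.52, 1.02, 0.15], -0.97]
[[0.43, 1.06, 0.15], -0.97]
[[0.34, 1.1, 0.15], -0.97]
[[0.25, 1.12, 0.15], -0.97]
[[0.15, 1.14, 0.15], -0.97]
[[0.05, 1.15, 0.15], -0.97]
[[-0.04, 1.15, 0.15], -0.97]
[[-0.14, 1.14, 0.15], -0.97]
jar [ 0.7197 -0.0359  0.065 ] bottle [ 0.461  -0.0441  0.08  ]
```

```bash
python3 -c "
from plan import *
plan([.441,.3345,.18],180.7,40)"
```

```text
[[0.54, -0.74, 0.12], -0.78]
[[0.59, -0.7, 0.12], -0.78]
[[0.64, -0.66, 0.12], -0.78]
[[0.68, -0.62, 0.12], -0.78]
[[0.72, -0.57, 0.12], -0.78]
[[0.76, -0.52, 0.12], -0.78]
[[0.79, -0.47, 0.12], -0.78]
[[0.82, -0.41, 0.12], -0.78]
[[0.85, -0.36, 0.12], -0.78]
[[0.87, -0.3, 0.12], -0.78]
[[0.89, -0.24, 0.12], -0.78]
[[0.9, -0.18, 0.12], -0.78]
[[0.91, -0.11, 0.12], -0.78]
[[0.92, -0.05, 0.12], -0.78]
[[0.92, 0.01, 0.12], -0.78]
[[0.92, 0.07, 0.12], -0.78]
[[0.91, 0.13, 0.12], -0.78]
[[0.9, 0.2, 0.12], -0.78]
[[0.88, 0.26, 0.12], -0.78]
[[0.86, 0.32, 0.12], -0.78]
[[0.84, 0.37, 0.12], -0.78]
[[0.81, 0.43, 0.12], -0.78]
[[0.78, 0.48, 0.12], -0.78]
[[0.75, 0.54, 0.12], -0.78]
[[0.71, 0.58, 0.12], -0.78]
[[0.67, 0.63, 0.12], -0.78]
[[0.62, 0.68, 0.12], -0.78]
[[0.57, 0.72, 0.12], -0.78]
[[0.52, 0.75, 0.12], -0.78]
[[0.47, 0.79, 0.12], -0.78]
[[0.42, 0.82, 0.12], -0.78]
[[0.36, 0.84, 0.12], -0.78]
[[0.3, 0.87, 0.12], -0.78]
[[0.24, 0.89, 0.12], -0.78]
[[0.18, 0.9, 0.12], -0.78]
[[0.12, 0.91, 0.12], -0.78]
[[0.06, 0.92, 0.12], -0.78]
[[-0.0, 0.92, 0.12], -0.78]
[[-0.07, 0.92, 0.12], -0.78]
[[-0.13, 0.91, 0.12], -0.78]
```

Call:
{"api": "move_arm", "payload": {
  "increments": [
    [[0.54,-0.74,0],-0.78,-1],
    [[0.59,-0.7,0],-0.78,-1],
    [[0.64,-0.66,0],-0.78,-1],
    [[0.68,-0.62,0],-0.78,-1],
    [[0.72,-0.57,0],-0.78,-1],
    [[0.76,-0.52,0],-0.78,-1],
    [[0.79,-0.47,0],-0.78,-1],
    [[0.82,-0.41,0],-0.78,-1]
  ]
}}

```text
clock: 0.77
position: [0.2988, -0.3852, 0.3033]
eef_rot: [[0.555, 0.832, -0.0], [0.832, -0.555, 0.001], [0.001, -0.001, -1.0]]
ft_force: [0.1, -0.1, -0.2]
finger_gap: 1.001
grip_force: 0.0
```

Call:
{"api": "move_arm", "payload": {
  "increments": [
    [[0.85,-0.36,0],-0.78,-1],
    [[0.87,-0.3,0],-0.78,-1],
    [[0.89,-0.24,0],-0.78,-1],
    [[0.9,-0.18,0],-0.78,-1],
    [[0.91,-0.11,0],-0.78,-1],
    [[0.92,-0.05,0],-0.78,-1],
    [[0.92,0.01,0],-0.78,-1],
    [[0.92,0.07,0],-0.78,-1]
  ]
}}

```text
clock: 1.43
position: [0.334, -0.2047, 0.3034]
eef_rot: [[0.044, 0.999, -0.001], [0.999, -0.044, 0.001], [0.001, -0.001, -1.0]]
ft_force: [0.3, 0.2, -0.4]
finger_gap: 1.001
grip_force: 0.0
```

Call:
{"api": "move_arm", "payload": {
  "increments": [
    [[0.91,0.13,0],-0.78,-1],
    [[0.9,0.2,0],-0.78,-1],
    [[0.88,0.26,0],-0.78,-1],
    [[0.86,0.32,0],-0.78,-1],
    [[0.84,0.37,0],-0.78,-1],
    [[0.81,0.43,0],-0.78,-1],
    [[0.78,0.48,0],-0.78,-1],
    [[0.75,0.54,0],-0.78,-1]
  ]
}}

```text
clock: 2.1
position: [0.3693, -0.0245, 0.3035]
eef_rot: [[-0.48, 0.877, -0.0], [0.877, 0.48, 0.0], [0.0, -0.0, -1.0]]
ft_force: [-0.2, 0.6, 0.5]
finger_gap: 1.001
grip_force: 0.0
```

Call:
{"api": "move_arm", "payload": {
  "increments": [
    [[0.71,0.58,0.3],-0.78,-1],
    [[0.67,0.63,0.3],-0.78,-1],
    [[0.62,0.68,0.3],-0.78,-1],
    [[0.57,0.72,0.3],-0.78,-1],
    [[0.52,0.75,0.3],-0.78,-1],
    [[0.47,0.79,0.3],-0.78,-1],
    [[0.42,0.82,0.3],-0.78,-1],
    [[0.36,0.84,0.3],-0.78,-1]
  ]
}}

```text
clock: 2.77
position: [0.4046, 0.1556, 0.2431]
eef_rot: [[-0.865, 0.501, -0.001], [0.501, 0.865, -0.0], [0.0, -0.0, -1.0]]
ft_force: [-0.0, 0.1, -0.2]
finger_gap: 1.0
grip_force: 0.0
```

Call:
{"api": "move_arm", "payload": {
  "increments": [
    [[0.3,0.87,0.3],-0.78,-1],
    [[0.24,0.89,0.3],-0.78,-1],
    [[0.18,0.9,0.3],-0.78,-1],
    [[0.12,0.91,0.3],-0.78,-1],
    [[0.06,0.92,0.3],-0.78,-1],
    [[0,0.92,0.3],-0.78,-1],
    [[-0.07,0.92,0.3],-0.78,-1],
    [[-0.13,0.91,0.3],-0.78,-1]
  ]
}}

```text
clock: 3.43
position: [0.4401, 0.336, 0.1829]
eef_rot: [[-1.0, -0.019, -0.001], [-0.019, 1.0, -0.001], [0.001, -0.001, -1.0]]
ft_force: [-0.3, 0.3, -0.3]
finger_gap: 0.997
grip_force: 0.0
```

```bash
python3 -c "
from plan import *
plan([.441,.3345,.18],180.7,1); print(sense()['position'])"
```

```text
[[-0.03, -0.06, 0.12], 0.08]
[0.4401055  0.33600275 0.18290874]
```

Call:
{"api": "move_arm", "payload": {
  "increments": [
    [[-0.03,-0.06,0.8],0.08,-1],
    [[0,0,0.9],0,-1],
    [[0,0,0.9],0,-1],
    [[0,0,0.8],0,-1],
    [[0,0,0.5],0,-1],
    [[0,0,0.34],0,-1],
    [[0,0,0],0,-1],
    [[0,0,0],0,-1]
  ],
  "newtons": 80
}}

```text
clock: 4.1
position: [0.4413, 0.3336, 0.0779]
eef_rot: [[-1.0, -0.009, -0.0], [-0.009, 1.0, -0.0], [0.0, -0.0, -1.0]]
ft_force: [0.5, 0.2, 0.7]
finger_gap: 1.002
grip_force: 0.0
```

Call:
{"api": "move_arm", "payload": {
  "increments": [
    [[0,0,0],0,1],
    [[0,0,0],0,1],
    [[0,0,0],0,1],
    [[0,0,0],0,1],
    [[0,0,0],0,1],
    [[0,0,0],0,1],
    [[0,0,0],0,1],
    [[0,0,0],0,1]
  ],
  "newtons": 80
}}

```text
clock: 4.77
position: [0.4419, 0.3339, 0.0789]
eef_rot: [[-1.0, -0.009, 0.001], [-0.009, 1.0, 0.001], [-0.001, 0.001, -1.0]]
ft_force: [-0.8, -0.7, 6.1]
finger_gap: 0.255
grip_force: 81.2
```

Call:
{"api": "move_arm", "payload": {
  "increments": [
    [[0,0,-0.3],0,1],
    [[0,0,-0.8],0,1],
    [[0,0,-1],0,1],
    [[0,0,-1],0,1],
    [[0,0,-1],0,1],
    [[0,0,-0.8],0,1],
    [[0,0,-0.3],0,1],
    [[0,0,0],0,1]
  ]
}}

```text
clock: 5.43
position: [0.4421, 0.3342, 0.2101]
eef_rot: [[-1.0, -0.009, 0.004], [-0.009, 1.0, 0.002], [-0.004, 0.002, -1.0]]
ft_force: [0.5, 0.1, -2.3]
finger_gap: 0.255
grip_force: 80.4
```

```bash
python3 - <<'E'
from plan import *
print(sense()['position'],sense()['ft_force'],sense()['finger_gap'])
a=snapshot("top")["img"][:,:,::-1];b=snapshot("scene")["img"][:,:,::-1]
cv2.imwrite("pics/lift.png",np.hstack([np.clip(c.astype(float)*1.6,0,255).astype(np.uint8) for c in (cv2.resize(a[150:290,160:300],(400,400)),cv2.resize(b[200:400,320:520],(400,400)))]))
plan([.6155,.050,.21],80.4,24)
E
```

```text
[0.44211822 0.33415423 0.21006491] [ 0.50659874  0.09606115 -2.275961  ] 0.2550527195764695
[[-0.29, -0.47, -0.01], 0.83]
[[-0.32, -0.45, -0.01], 0.83]
[[-0.35, -0.43, -0.01], 0.83]
[[-0.38, -0.4, -0.01], 0.83]
[[-0.41, -0.37, -0.01], 0.83]
[[-0.44, -0.34, -0.01], 0.83]
[[-0.46, -0.31, -0.01], 0.83]
[[-0.48, -0.27, -0.01], 0.83]
[[-0.5, -0.24, -0.01], 0.83]
[[-0.52, -0.2, -0.01], 0.83]
[[-0.53, -0.16, -0.01], 0.83]
[[-0.54, -0.12, -0.01], 0.83]
[[-0.55, -0.08, -0.01], 0.83]
[[-0.55, -0.04, -0.01], 0.83]
[[-0.55, -0.0, -0.01], 0.83]
[[-0.55, 0.04, -0.01], 0.83]
[[-0.55, 0.08, -0.01], 0.83]
[[-0.54, 0.12, -0.01], 0.83]
[[-0.53, 0.16, -0.01], 0.83]
[[-0.52, 0.19, -0.01], 0.83]
[[-0.5, 0.23, -0.01], 0.83]
[[-0.49, 0.27, -0.01], 0.83]
[[-0.47, 0.3, -0.01], 0.83]
[[-0.44, 0.34, -0.01], 0.83]
```

View pics/lift.png

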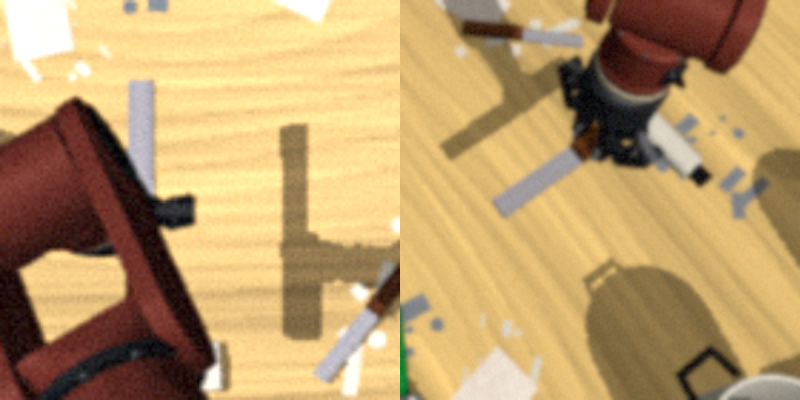

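The bar is held near its root, blade forward, tip at top raw (209,178). Moving to the pre-insert point.

Call:
{"api": "move_arm", "payload": {
  "increments": [
    [[-0.29,-0.47,0],0.83,1],
    [[-0.32,-0.45,0],0.83,1],
    [[-0.35,-0.43,0],0.83,1],
    [[-0.38,-0.4,0],0.83,1],
    [[-0.41,-0.37,0],0.83,1],
    [[-0.44,-0.34,0],0.83,1],
    [[-0.46,-0.31,0],0.83,1],
    [[-0.48,-0.27,0],0.83,1]
  ]
}}

```text
clock: 6.2
position: [0.4982, 0.2384, 0.2048]
eef_rot: [[-0.84, 0.543, -0.005], [0.543, 0.84, -0.002], [0.003, -0.004, -1.0]]
ft_force: [-0.1, 0.0, -1.6]
finger_gap: 0.254
grip_force: 80.4
```

Call:
{"api": "move_arm", "payload": {
  "increments": [
    [[-0.5,-0.24,0],0.83,1],
    [[-0.52,-0.2,0],0.83,1],
    [[-0.53,-0.16,0],0.83,1],
    [[-0.54,-0.12,0],0.83,1],
    [[-0.55,-0.08,0],0.83,1],
    [[-0.55,-0.04,0],0.83,1],
    [[-0.55,0,0],0.83,1],
    [[-0.55,0.04,0],0.83,1]
  ]
}}

```text
clock: 6.87
position: [0.5572, 0.1451, 0.2047]
eef_rot: [[-0.405, 0.914, -0.005], [0.914, 0.405, -0.001], [0.002, -0.005, -1.0]]
ft_force: [-0.5, -0.8, -2.7]
finger_gap: 0.258
grip_force: 80.4
```

Call:
{"api": "move_arm", "payload": {
  "increments": [
    [[-0.55,0.08,0],0.83,1],
    [[-0.54,0.12,0],0.83,1],
    [[-0.53,0.16,0],0.83,1],
    [[-0.52,0.19,0],0.83,1],
    [[-0.5,0.23,0],0.83,1],
    [[-0.49,0.27,0],0.83,1],
    [[-0.47,0.3,0],0.83,1],
    [[-0.44,0.34,0],0.83,1]
  ]
}}

```text
clock: 7.53
position: [0.6165, 0.0515, 0.2045]
eef_rot: [[0.162, 0.987, -0.006], [0.987, -0.162, 0.0], [-0.001, -0.006, -1.0]]
ft_force: [0.2, 0.2, -2.0]
finger_gap: 0.254
grip_force: 80.4
```

```bash
python3 - <<'E'
from plan import *
s=sense();p=s['position'];print(p,s['clock'],np.degrees(np.arctan2(s['eef_rot'][1,0],s['eef_rot'][0,0])))
plan([.6155,.050,.16],80.4,1)
d=-s['eef_rot'][:,0];n=np.array([-d[1],d[0],0])
g=p+[0,0,-.069+0]  # bar_grip expected
for f in(.125,):
  for b in(.011,-.011): print("tip pred top",px("top",g+d*f+n*b+[0,0,-.007]),"scene",px("scene",g+d*f+n*b+[0,0,-.007]))
crop("top","pre_t",320,120,410,195,8.5)
E
```

```text
[0.61645176 0.05152754 0.20449991] 7.5333 80.70155438249559
[[-0.07, -0.03, 1.78], 0.06]
tip pred top [368.73261705 159.38167522] scene [255.84624523 179.11194495]
tip pred top [367.64723472 167.6912433 ] scene [264.15597443 176.16672044]
```

View pics/pre_t.png

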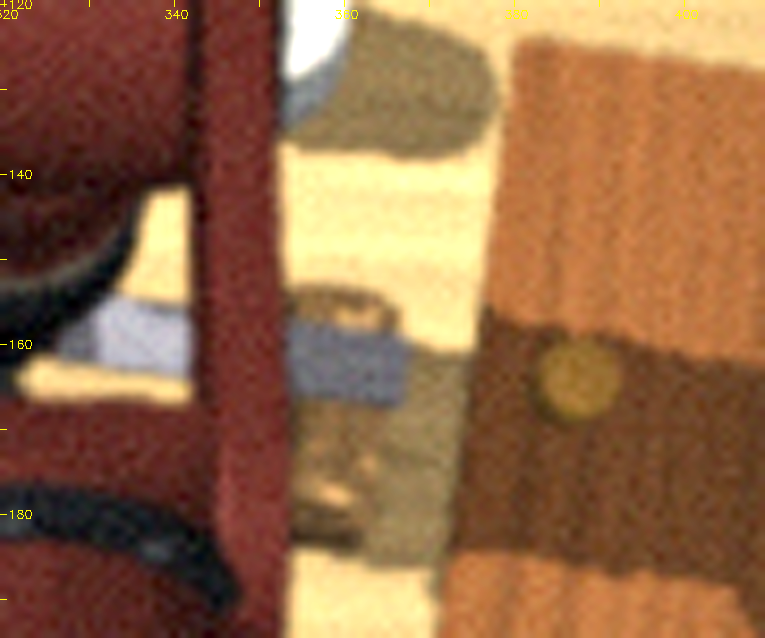

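The tip is at top raw (367.7,159.1) to (366.8,167.1). That is within about 2 mm of prediction, lined up with the notch, and about 24 mm short of the lip. Lowering.

Call:
{"api": "move_arm", "payload": {
  "increments": [
    [[0,-0.06,0.5],0.06,1],
    [[0,0,0.6],0,1],
    [[0,0,0.5],0,1],
    [[0,0,0.3],0,1],
    [[0,0,0.2],0,1],
    [[0,0,0],0,1],
    [[0,0,0],0,1]
  ]
}}

```text
clock: 8.17
position: [0.6161, 0.0527, 0.155]
eef_rot: [[0.162, 0.987, -0.001], [0.987, -0.162, 0.0], [-0.0, -0.001, -1.0]]
ft_force: [0.2, -0.2, -1.2]
finger_gap: 0.26
grip_force: 80.4
```

Call:
{"api": "move_arm", "payload": {
  "increments": [
    [[0,-0.04,0.2],0,1],
    [[0,0,0.1],0,1],
    [[0,0,0],0,1],
    [[0,0,0],0,1]
  ]
}}

```text
clock: 8.5
position: [0.6154, 0.0525, 0.148]
eef_rot: [[0.163, 0.987, 0.0], [0.987, -0.163, 0.0], [0.0, 0.0, -1.0]]
ft_force: [0.5, -0.4, -1.4]
finger_gap: 0.255
grip_force: 80.4
```

```bash
python3 - <<'E'
from plan import *
s=sense();p=s['position'];print(p,s['ft_force'])
d=-s['eef_rot'][:,0];n=np.array([-d[1],d[0],0])
t=p+[0,0,-.0789]+d*.125
for q in(t+n*.011,t-n*.011,t+n*.011+[0,0,.006],t-n*.011+[0,0,.006]): print("scene tip pred",px("scene",q),"top",px("top",q))
crop("scene","pre_s",225,150,305,210,10)
E
```

```text
[0.6153711  0.05253301 0.14803361] [ 0.51688755 -0.43749187 -1.43579927]
scene tip pred [259.13592629 192.00720397] top [365.9325396  164.28193709]
scene tip pred [267.04427805 189.14993596] top [364.88003778 172.21128792]
scene tip pred [258.88077504 190.76642497] top [366.1667228  163.85592241]
scene tip pred [266.82805221 187.90133689] top [365.10968228 171.82208002]
```

View pics/pre_s.png

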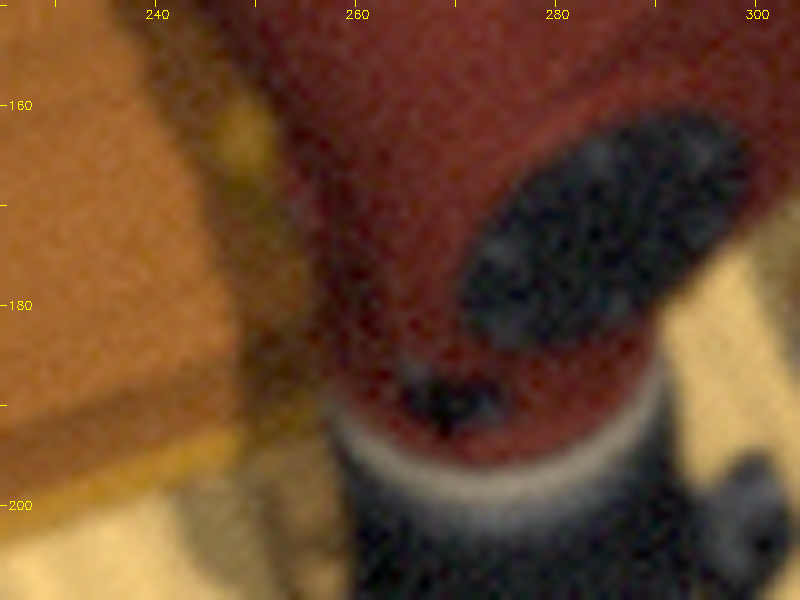

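Scene view: the arm hides the tip. I'll go by the top camera and the force reading.

Call:
{"api": "move_arm", "payload": {
  "increments": [
    [[0,0,0.1],0,1],
    [[0,0,0],0,1],
    [[-0.3,0,0],0,1],
    [[-0.3,0,0],0,1],
    [[-0.2,0,0],0,1],
    [[0,0,0],0,1],
    [[0,0,0],0,1]
  ]
}}

```text
clock: 9.13
position: [0.6121, 0.0321, 0.1455]
eef_rot: [[0.164, 0.986, 0.0], [0.986, -0.164, 0.0], [0.0, 0.0, -1.0]]
ft_force: [0.3, -0.3, -2.1]
finger_gap: 0.255
grip_force: 80.4
```

Call:
{"api": "move_arm", "payload": {
  "increments": [
    [[-0.25,0,0],0,1],
    [[-0.15,0,0],0,1],
    [[0,0,0],0,1],
    [[0,0,0],0,1]
  ]
}}

```text
clock: 9.47
position: [0.6104, 0.0227, 0.1454]
eef_rot: [[0.164, 0.987, -0.0], [0.987, -0.164, 0.0], [0.0, -0.0, -1.0]]
ft_force: [-0.3, 0.1, -2.5]
finger_gap: 0.254
grip_force: 80.4
```

Call:
{"api": "move_arm", "payload": {
  "increments": [
    [[-0.15,0,0],0,1],
    [[-0.1,0,0],0,1],
    [[0,0,0],0,1],
    [[0,0,0],0,1]
  ]
}}

```text
clock: 9.8
position: [0.6094, 0.0166, 0.1454]
eef_rot: [[0.163, 0.987, -0.0], [0.987, -0.163, 0.0], [0.0, -0.0, -1.0]]
ft_force: [-0.5, 0.9, -1.5]
finger_gap: 0.257
grip_force: 80.4
```

Call:
{"api": "move_arm", "payload": {
  "increments": [
    [[0,0,0.05],0,1],
    [[0,0,0.03],0,1],
    [[0,0,0],0,1],
    [[0,0,0],0,1]
  ]
}}

```text
clock: 10.13
position: [0.6096, 0.0169, 0.1437]
eef_rot: [[0.163, 0.987, 0.0], [0.987, -0.163, -0.0], [-0.0, 0.0, -1.0]]
ft_force: [-0.3, -0.4, -0.6]
finger_gap: 0.251
grip_force: 80.6
```

Call:
{"api": "move_arm", "payload": {
  "increments": [
    [[0,0,0],0,0],
    [[0,0,0],0,0],
    [[0,0,0],0,0],
    [[0,0,0],0,0],
    [[0,0,-0.5],0,0],
    [[0,0,-1],0,0],
    [[0,0,-1],0,0],
    [[0,0,0],0,0]
  ]
}}

```text
clock: 10.8
position: [0.6132, 0.0165, 0.2131]
eef_rot: [[0.163, 0.987, 0.012], [0.987, -0.163, -0.001], [0.001, 0.012, -1.0]]
ft_force: [0.7, -0.2, 1.0]
finger_gap: 0.499
grip_force: 0.0
```

```bash
python3 - <<'E'
from plan import *
s=sense();p=s['position'];print(p,s['ft_force'])
crop("top","rel",310,120,410,195,8)
E
```

```text
[0.61319549 0.01650308 0.21310902] [ 0.68043443 -0.23668812  1.02641688]
```

Call:
{"api": "move_arm", "payload": {
  "increments": [
    [[0.5,-0.05,0],0,1],
    [[0.8,-0.05,0],0,1],
    [[0.8,0,0],0,1],
    [[0.4,0,0.5],0,1],
    [[0.1,0,0.8],0,1],
    [[0,0,0.6],0,1],
    [[0,0,0.3],0,1],
    [[0,0,0],0,1]
  ],
  "newtons": 40
}}

```text
clock: 11.52
position: [0.6151, 0.0818, 0.1468]
eef_rot: [[0.163, 0.987, -0.007], [0.987, -0.163, 0.0], [-0.001, -0.007, -1.0]]
ft_force: [0.6, 0.4, -0.2]
finger_gap: 0.003
grip_force: 0.0
```

Call:
{"api": "move_arm", "payload": {
  "increments": [
    [[0,0.2,-0.05],0,1],
    [[0,0,0],0,1],
    [[0,0,0.1],0,1],
    [[0,0,0.1],0,1],
    [[0,0,0.1],0,1],
    [[0,0,0],0,1]
  ]
}}

```text
clock: 12.02
position: [0.623, 0.0803, 0.1452]
eef_rot: [[0.163, 0.987, 0.001], [0.987, -0.163, -0.0], [0.0, 0.001, -1.0]]
ft_force: [0.5, -0.4, 2.6]
finger_gap: 0.003
grip_force: 1.3
```

Contact is at fingertip height 72 mm, as expected. Pressing.

Call:
{"api": "move_arm", "payload": {
  "increments": [
    [[0,0,0.15],0,1],
    [[0,0,0.15],0,1],
    [[0,0,0.15],0,1],
    [[0,0,0],0,1],
    [[0,0,0],0,1]
  ]
}}

```text
clock: 12.43
position: [0.6243, 0.0803, 0.1364]
eef_rot: [[0.163, 0.987, 0.004], [0.987, -0.163, -0.0], [0.0, 0.004, -1.0]]
ft_force: [-1.9, -1.4, 9.0]
finger_gap: 0.001
grip_force: 4.6
```

Call:
{"api": "move_arm", "payload": {
  "increments": [
    [[0,0,0.15],0,1],
    [[0,0,0.15],0,1],
    [[0,0,0.15],0,1],
    [[0,0,0],0,1],
    [[0,0,0],0,1]
  ]
}}

```text
clock: 12.85
position: [0.6231, 0.0804, 0.1228]
eef_rot: [[0.163, 0.987, 0.002], [0.987, -0.163, 0.0], [0.0, 0.002, -1.0]]
ft_force: [0.4, -0.4, 0.9]
finger_gap: 0.001
grip_force: 0.5
```

Call:
{"api": "move_arm", "payload": {
  "increments": [
    [[0,0,0.15],0,1],
    [[0,0,0.15],0,1],
    [[0,0,0.1],0,1],
    [[0,0,0],0,1],
    [[0,0,0],0,1],
    [[0,0,0],0,1]
  ]
}}

```text
clock: 13.35
position: [0.622, 0.0806, 0.1114]
eef_rot: [[0.163, 0.987, -0.002], [0.987, -0.163, 0.0], [-0.0, -0.002, -1.0]]
ft_force: [0.3, 0.1, 0.2]
finger_gap: -0.0
grip_force: 0.0
```

```bash
python3 - <<'E'
from plan import *
s=sense();p=s['position'];print(p,s['ft_force'])
a=snapshot("top")["img"];b=cv2.imread("pics/top0raw.png")[:,:,::-1]
# lid shift by template on the knob
for nm,(x0,y0,x1,y1) in {"knob":(380,156,396,172),"lidcorner_front":(364,198,380,214),"hinge corner":(428,208,444,224)}.items():
    T=b[y0:y1,x0:x1];r=cv2.matchTemplate(np.ascontiguousarray(a[y0-8:y1+8,x0-8:x1+8]),np.ascontiguousarray(T),cv2.TM_CCOEFF_NORMED);_,v,_,m=cv2.minMaxLoc(r);print(nm,v,m[0]-8,m[1]-8,np.abs(a.astype(int)-b)[y0:y1,x0:x1].mean())
E
```

```text
[0.62195823 0.08060092 0.11144243] [0.30446418 0.13923953 0.22737035]
knob 0.49355095624923706 3 0 19.354166666666668
lidcorner_front 0.9473615884780884 1 0 20.233072916666668
hinge corner 0.643165111541748 -8 -4 15.059895833333334
```

Call:
{"api": "move_arm", "payload": {
  "increments": [
    [[0,0,-0.5],0,1],
    [[0,0,-1],0,1],
    [[0.2,0,-1],0,1],
    [[1,0,-0.8],0,0.2],
    [[1,0,-0.8],0,0.2],
    [[1,0,0],0,0.2],
    [[1,0,0],0,0.2],
    [[0.5,0,0],0,0.2]
  ]
}}

```text
clock: 14.07
position: [0.6423, 0.1991, 0.2169]
eef_rot: [[0.161, 0.987, 0.003], [0.987, -0.161, 0.002], [0.002, 0.003, -1.0]]
ft_force: [-0.4, -0.7, -0.0]
finger_gap: 0.402
grip_force: 0.0
```

```bash
python3 - <<'E'
from plan import *
s=sense();p=s['position'];print(p,s['ft_force'])
a=snapshot("top")["img"];b=snapshot("scene")["img"]
cv2.imwrite("pics/top1raw.png",a[:,:,::-1]);cv2.imwrite("pics/scene1raw.png",b[:,:,::-1])
f=lambda c:np.clip(cv2.resize(c,(400,400),interpolation=cv2.INTER_CUBIC).astype(float)*1.6,0,255).astype(np.uint8)[:,:,::-1]
cv2.imwrite("pics/pried.png",np.hstack([f(a[120:230,310:420]),f(b[130:240,200:310])]))
E
```

```text
[0.64229251 0.19914784 0.21692819] [-0.41299447 -0.72694292 -0.00971546]
```

View pics/pried.png

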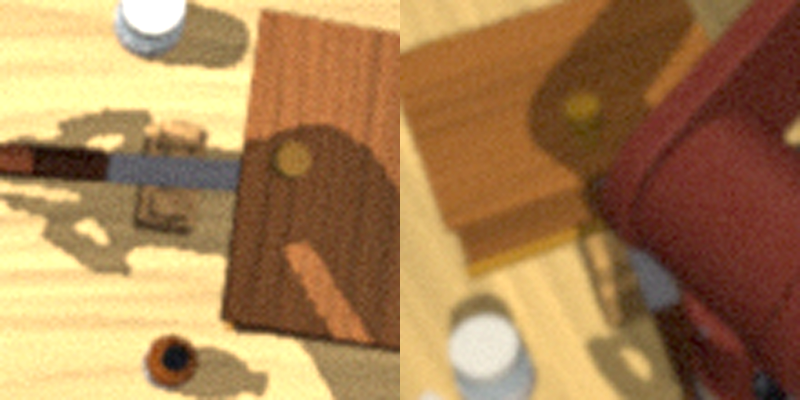

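The bar lies in the notch with its tip under the lip. The knob has moved to top raw (389.8,163.0) and scene (249.6,158.4), so the lid has risen. I'll fit the angle.

```bash
cat >> plan.py <<'E'
yw=np.radians(-99.3);BX=np.array([np.cos(yw),np.sin(yw),0])
K0=np.array([.5943,-.1225,.117])                # knob point, lid shut
H=K0+.15*BX; H[2]=.076
def knob(t,up=0): return H+(-.15*np.cos(t)+(.041+up)*np.sin(t))*BX+np.array([0,0,.15*np.sin(t)+(.041+up)*np.cos(t)])
E
python3 - <<'E'
from plan import *
np.set_printoptions(precision=4,suppress=True)
for t in(0,.04,.06,.08,.1,.12): print(t,px("top",knob(t,.011)),px("scene",knob(t,.011)),knob(t))
plan([.596,-.127,.225],80.7,14)
E
```

```text
0 [387.787  163.9008] [250.9296 163.7362] [ 0.5943 -0.1225  0.117 ]
0.04 [388.9875 163.5731] [250.3417 161.7013] [ 0.594  -0.1242  0.123 ]
0.06 [389.6246 163.4154] [250.0361 160.6603] [ 0.5939 -0.1252  0.1259]
0.08 [390.286  163.2619] [249.7229 159.6044] [ 0.5937 -0.1262  0.1289]
0.1 [390.9717 163.1128] [249.4022 158.5339] [ 0.5935 -0.1273  0.1318]
0.12 [391.6815 162.9681] [249.0742 157.4494] [ 0.5933 -0.1284  0.1347]
[[-0.94, 0.02, -0.03], 0.0]
[[-0.94, 0.02, -0.03], 0.0]
[[-0.94, 0.02, -0.03], 0.0]
[[-0.94, 0.02, -0.03], 0.0]
[[-0.94, 0.02, -0.03], 0.0]
[[-0.94, 0.02, -0.03], 0.0]
[[-0.94, 0.02, -0.03], 0.0]
[[-0.94, 0.02, -0.03], 0.0]
[[-0.94, 0.02, -0.03], 0.0]
[[-0.94, 0.02, -0.03], 0.0]
[[-0.94, 0.02, -0.03], 0.0]
[[-0.94, 0.02, -0.03], 0.0]
[[-0.94, 0.02, -0.03], 0.0]
[[-0.94, 0.02, -0.03], 0.0]
```

Lid angle is about 0.08 to 0.09 rad, so it is loose. Now to the knob.

Call:
{"api": "move_arm", "payload": {
  "increments": [
    [[-0.94,0,0],0,-0.3],
    [[-0.94,0,0],0,-0.3],
    [[-0.94,0,-0.4],0,-0.3],
    [[-0.94,0,-0.2],0,-0.3],
    [[-0.94,0,0],0,-0.3],
    [[-0.94,0,0],0,-0.3],
    [[-0.94,0,0],0,-0.3],
    [[-0.94,0,0],0,-0.3]
  ],
  "newtons": 30
}}

```text
clock: 14.83
position: [0.6098, 0.0083, 0.2293]
eef_rot: [[0.164, 0.986, -0.002], [0.986, -0.164, -0.001], [-0.001, -0.001, -1.0]]
ft_force: [0.1, 0.1, -1.1]
finger_gap: 0.652
grip_force: 0.0
```

Call:
{"api": "move_arm", "payload": {
  "increments": [
    [[-0.94,0,0],0,-0.3],
    [[-0.94,0,0],0,-0.3],
    [[-0.94,0,0],0,-0.3],
    [[-0.94,0,0],0,-0.3],
    [[-0.94,0,0],0,-0.3],
    [[-0.6,0,0],0,-0.3],
    [[0,0,0],0,-0.3],
    [[0,0,0],0,-0.3]
  ]
}}

```text
clock: 15.5
position: [0.5888, -0.1208, 0.2294]
eef_rot: [[0.166, 0.986, -0.001], [0.986, -0.166, 0.001], [0.001, -0.001, -1.0]]
ft_force: [0.2, -0.6, 0.8]
finger_gap: 0.649
grip_force: 0.0
```

```bash
python3 -c "
from plan import *
print(sense()['position']);plan([.5936,-.1268,.187],80.7,1)"
```

```text
[ 0.58876195 -0.12080494  0.22943323]
[[-0.2, 0.23, 1.7], -0.05]
```

Call:
{"api": "move_arm", "payload": {
  "increments": [
    [[-0.2,0.23,0],-0.05,-0.3],
    [[0,0,0.4],0,-0.3],
    [[0,0,0.6],0,-0.3],
    [[0,0,0.4],0,-0.3],
    [[0,0,0.3],0,-0.3],
    [[0,0,0],0,-0.3],
    [[0,0,0],0,-0.3]
  ]
}}

```text
clock: 16.08
position: [0.5939, -0.125, 0.1861]
eef_rot: [[0.158, 0.987, -0.002], [0.987, -0.158, 0.001], [0.0, -0.002, -1.0]]
ft_force: [-0.3, -0.6, 1.3]
finger_gap: 0.654
grip_force: 0.0
```

Call:
{"api": "move_arm", "payload": {
  "increments": [
    [[0,0,0],0,1],
    [[0,0,0],0,1],
    [[0,0,0],0,1],
    [[0,0,0],0,1],
    [[0,0,0],0,1],
    [[0,0,0],0,1]
  ],
  "newtons": 30
}}

```text
clock: 16.58
position: [0.5937, -0.1254, 0.1876]
eef_rot: [[0.159, 0.987, -0.001], [0.987, -0.159, 0.001], [0.001, -0.002, -1.0]]
ft_force: [-4.4, 1.9, 4.4]
finger_gap: 0.292
grip_force: 29.9
```

```bash
python3 - <<'E'
from plan import *
s=sense();print(s['position'],s['ft_force'],s['finger_gap'],s['eef_rot'][:,0])
t0=.09;n=32;ts=t0+(1.66-t0)*np.arange(n+1)/n
R=rot(np.radians(80.7))
for i in range(n):
    d=R.T@(knob(ts[i+1])-knob(ts[i]))/.025
    print(i,round(ts[i+1],2),np.round(d,2).tolist(),np.round(s['position']+knob(ts[i+1])-knob(t0),4) if i%8==7 else "")
E
```

```text
[ 0.59373706 -0.12537491  0.18760796] [-4.37442487  1.88963896  4.44748747] 0.29231475672147306 [1.58829814e-01 9.87305849e-01 5.01162067e-04]
0 0.14 [-0.11, 0.0, -0.28] 
1 0.19 [-0.13, 0.0, -0.28] 
2 0.24 [-0.14, -0.0, -0.27] 
3 0.29 [-0.15, -0.0, -0.26] 
4 0.34 [-0.17, -0.0, -0.26] 
5 0.38 [-0.18, 0.0, -0.25] 
6 0.43 [-0.19, -0.0, -0.24] 
7 0.48 [-0.2, 0.0, -0.23] [ 0.5886 -0.1568  0.2392]
8 0.53 [-0.21, -0.0, -0.22] 
9 0.58 [-0.22, 0.0, -0.21] 
10 0.63 [-0.23, -0.0, -0.2] 
11 0.68 [-0.24, 0.0, -0.18] 
12 0.73 [-0.25, -0.0, -0.17] 
13 0.78 [-0.26, 0.0, -0.16] 
14 0.83 [-0.27, 0.0, -0.15] 
15 0.87 [-0.27, -0.0, -0.13] [ 0.5806 -0.2053  0.2747]
16 0.92 [-0.28, 0.0, -0.12] 
17 0.97 [-0.29, 0.0, -0.11] 
18 1.02 [-0.29, -0.0, -0.09] 
19 1.07 [-0.3, -0.0, -0.08] 
20 1.12 [-0.3, -0.0, -0.06] 
21 1.17 [-0.3, 0.0, -0.05] 
22 1.22 [-0.3, -0.0, -0.03] 
23 1.27 [-0.3, 0.0, -0.02] [ 0.5711 -0.2636  0.2887]
24 1.32 [-0.31, -0.0, -0.0] 
25 1.37 [-0.3, 0.0, 0.01] 
26 1.41 [-0.3, 0.0, 0.03] 
27 1.46 [-0.3, -0.0, 0.04] 
28 1.51 [-0.3, -0.0, 0.06] 
29 1.56 [-0.3, -0.0, 0.07] 
30 1.61 [-0.29, -0.0, 0.09] 
31 1.66 [-0.29, 0.0, 0.1] [ 0.5614 -0.3227  0.279 ]
```

Call:
{"api": "move_arm", "payload": {
  "increments": [
    [[-0.11,0,-0.28],0,1],
    [[-0.13,0,-0.28],0,1],
    [[-0.14,0,-0.27],0,1],
    [[-0.15,0,-0.26],0,1],
    [[-0.17,0,-0.26],0,1],
    [[-0.18,0,-0.25],0,1],
    [[-0.19,0,-0.24],0,1],
    [[-0.2,0,-0.23],0,1]
  ]
}}

```text
clock: 17.25
position: [0.5883, -0.1577, 0.2388]
eef_rot: [[0.159, 0.987, -0.002], [0.987, -0.159, 0.0], [-0.0, -0.002, -1.0]]
ft_force: [-2.7, 0.3, -7.2]
finger_gap: 0.292
grip_force: 29.8
```

Tracking well, with the gap held.

Call:
{"api": "move_arm", "payload": {
  "increments": [
    [[-0.21,0,-0.22],0,1],
    [[-0.22,0,-0.21],0,1],
    [[-0.23,0,-0.2],0,1],
    [[-0.24,0,-0.18],0,1],
    [[-0.25,0,-0.17],0,1],
    [[-0.26,0,-0.16],0,1],
    [[-0.27,0,-0.15],0,1],
    [[-0.27,0,-0.13],0,1]
  ]
}}

```text
clock: 17.92
position: [0.5805, -0.205, 0.2745]
eef_rot: [[0.159, 0.987, -0.003], [0.987, -0.159, 0.002], [0.002, -0.003, -1.0]]
ft_force: [-5.6, 3.6, -5.5]
finger_gap: 0.291
grip_force: 29.7
```

Call:
{"api": "move_arm", "payload": {
  "increments": [
    [[-0.28,0,-0.12],0,1],
    [[-0.29,0,-0.11],0,1],
    [[-0.29,0,-0.09],0,1],
    [[-0.3,0,-0.08],0,1],
    [[-0.3,0,-0.06],0,1],
    [[-0.3,0,-0.05],0,1],
    [[-0.3,0,-0.03],0,1],
    [[-0.3,0,-0.02],0,1]
  ]
}}

```text
clock: 18.58
position: [0.5708, -0.263, 0.2899]
eef_rot: [[0.158, 0.987, -0.004], [0.987, -0.158, 0.003], [0.002, -0.004, -1.0]]
ft_force: [-8.2, 6.1, 0.5]
finger_gap: 0.292
grip_force: 29.4
```

Call:
{"api": "move_arm", "payload": {
  "increments": [
    [[-0.31,-0.02,0],0,1],
    [[-0.3,-0.02,0.01],0,1],
    [[-0.3,-0.02,0.03],0,1],
    [[-0.3,-0.02,0.04],0,1],
    [[-0.3,0,0.06],0,1],
    [[-0.3,0,0.07],0,1],
    [[-0.29,0,0.09],0,1],
    [[-0.29,0,0.1],0,1]
  ]
}}

```text
clock: 19.25
position: [0.5604, -0.3234, 0.2823]
eef_rot: [[0.158, 0.987, 0.0], [0.987, -0.158, -0.002], [-0.002, 0.001, -1.0]]
ft_force: [-8.7, 3.9, 5.0]
finger_gap: 0.29
grip_force: 29.2
```

Call:
{"api": "move_arm", "payload": {
  "increments": [
    [[0,0,0],0,1],
    [[0,0,0],0,-0.2],
    [[0,0,0],0,-0.2],
    [[0,0,0],0,-0.2],
    [[0,0,0],0,-0.2],
    [[0,0,0],0,-0.2]
  ]
}}

```text
clock: 19.75
position: [0.5614, -0.3224, 0.2794]
eef_rot: [[0.158, 0.987, 0.002], [0.987, -0.158, -0.001], [-0.001, 0.002, -1.0]]
ft_force: [0.0, -0.2, -0.4]
finger_gap: 0.603
grip_force: 0.0
```

Call:
{"api": "move_arm", "payload": {
  "increments": [
    [[0,0,-0.5],0,-0.2],
    [[0,0,-1],0,-0.2],
    [[0,0,-1],0,-0.2],
    [[0,0,-1],0,-0.2],
    [[0,-1,-0.5],0,-0.2],
    [[0,-1,0],0,-0.2],
    [[0,-1,0],0,-0.2],
    [[0,-1,0],0,-0.2]
  ]
}}

```text
clock: 20.42
position: [0.4614, -0.306, 0.3801]
eef_rot: [[0.158, 0.987, 0.002], [0.987, -0.158, -0.002], [-0.001, 0.002, -1.0]]
ft_force: [-0.7, -0.1, -0.9]
finger_gap: 0.601
grip_force: 0.0
```

```bash
python3 - <<'E'
from plan import *
s=sense();print(s['clock'],s['position'],s['ft_force'])
b0=cv2.imread("pics/top0raw.png");b1=cv2.imread("pics/top1raw.png");a=np.ascontiguousarray(snapshot("top")["img"][:,:,::-1])
def m(nm,x0,y0,x1,y1,ref):
    T=ref[y0:y1,x0:x1];S=a[y0-6:y1+6,x0-6:x1+6];r=cv2.matchTemplate(S,np.ascontiguousarray(T),cv2.TM_CCOEFF_NORMED);_,v,_,q=cv2.minMaxLoc(r);print(nm,round(v,2),q[0]-6,q[1]-6)
m("jar",340,110,364,137,b0);m("bottle",347,208,368,228,b0);m("tube",182,266,242,290,b0);m("bar",320,158,372,180,b1);m("small bar",268,230,315,288,b0)
Y=np.array([-BX[1],BX[0],0])
for t in(1.5,1.65):   # lid free edge line
    e=H+(-.178*np.cos(t)+.005*np.sin(t))*BX; e[2]=.076+.178*np.sin(t)
    print(t,[np.round(px("top",e+k*Y)).tolist() for k in(-.1,.1)],px("top",knob(t)))
# colour along box x axis line through lid, table colour vs lid
for u in range(372,480,6): print(u,a[180+0,u].tolist(),b0[180,u].tolist())
E
```

```text
20.4167 [ 0.46135971 -0.30600806  0.38011645] [-0.66794726 -0.12621701 -0.89696795]
jar 0.99 0 0
bottle 0.99 0 0
tube 0.99 0 0
bar 0.53 0 0
small bar 0.99 0 0
1.5 [[452.0, 205.0], [462.0, 120.0]] [469.83924075 166.24268203]
1.65 [[464.0, 206.0], [473.0, 122.0]] [478.36293704 168.03736344]
372 [52, 77, 93] [40, 60, 79]
378 [29, 52, 75] [40, 66, 102]
384 [45, 76, 114] [41, 69, 107]
390 [87, 92, 98] [37, 67, 104]
396 [71, 76, 74] [41, 68, 108]
402 [80, 81, 83] [34, 60, 98]
408 [48, 82, 123] [37, 62, 97]
414 [150, 157, 165] [29, 58, 92]
420 [28, 49, 72] [30, 60, 98]
426 [41, 72, 109] [41, 69, 108]
432 [27, 44, 73] [40, 65, 102]
438 [41, 76, 112] [40, 66, 100]
444 [44, 68, 90] [46, 71, 88]
450 [46, 68, 95] [49, 73, 87]
456 [22, 46, 67] [41, 63, 79]
462 [39, 67, 104] [82, 120, 148]
468 [52, 78, 95] [78, 117, 142]
474 [56, 82, 101] [81, 126, 149]
```

```bash
python3 - <<'E'
from h import *
b1=cv2.imread("pics/top1raw.png");a=np.ascontiguousarray(snapshot("top")["img"][:,:,::-1])
for nm,i in(("before",b1),("now",a)):
    r=i[130:200,290:385].astype(int); g=(r[...,2]-r[...,0]<15)&(r.sum(2)>150)   # grey steel
    n,l,st,ce=cv2.connectedComponentsWithStats(g.astype(np.uint8))
    print(nm,[(s[:5]+[290,130,0,0,0]).tolist() for s in st[1:] if s[4]>40])
    h=(r[...,2]<80)&(r[...,2]-r[...,0]>18)&(r[...,1]<35); n,l,st,ce=cv2.connectedComponentsWithStats(h.astype(np.uint8))
    print(" handle",[(s[:5]+[290,130,0,0,0]).tolist() for s in st[1:] if s[4]>60])
E
```

```text
before [[343, 130, 16, 5, 61], [340, 162, 36, 10, 277]]
 handle [[305, 160, 34, 10, 161]]
now [[343, 130, 16, 5, 63], [340, 163, 38, 10, 311]]
 handle [[306, 161, 33, 9, 158]]
```

The bar still lies in the block's notch, the lid is open, the neighbours have not moved, and the robot is clear. Handing in.

```bash
python3 -c "
from workcell import *
print(job_done())"
```

```text
the job is handed in; nothing more can be done
None
```

The bar pried the lid loose (peak reading about 9 N), and I then swung it open by its knob to about 1.65 rad and handed in at about 20 s. The bar still lies in the block's notch, and the jar, bottle and tube have not moved.

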